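# Level the pottery display riser

## Robot

A 6-joint arm with a two-finger parallel gripper is mounted at the origin on the work surface. World frame = base frame: x ahead of the robot, y to its left, z up, the work surface at z = 0. Lengths are in mm, angles in rad, forces in N, time in s.
With the tool pointing down it reaches from about 325 to 775 mm from the base axis. Payload 5.5 kg.
Tool frame: the origin (TCP) lies between the finger pads; the fingertips stand 19 mm ahead of it and the grasp point (between the pads) is the TCP; z points along the fingers, y is the line along which they close (so a half turn about z gives the same grasp; the last joint's range is limited). The gripper opens to 85 mm and grips with 20 to 120 N. Pads are 22 mm wide; open, the fingers measure 114 mm over their backs; the gripper's body (76 mm by 85 mm) begins 54 mm behind the grasp point. The pads swing forward as they close: fully open they stand 13 mm farther back than shut.
Start: joints at [1.163, 0.091, 1.231, -0, 1.82, -0.057], TCP at [206.195, 563.472, 250.275] pointing down, gripper open.
Joint ranges: [-2.87, 2.87], [-0.86, 2.18], [0.17, 2.46], [-1.51, 4.65], [0.06, 2.69], [-2.65, 2.65]. Speed limits (rad/s): [2.57, 2.57, 3.01, 3.14, 3.14, 3.14].

## Interface

Orientations are given as a 3x3 rotation matrix whose columns are the frame's x, y, z axes.
In Python, from workcell import read_state, grab_frame, get_calibration, sign_off gives the robot as it stands. The module is installed in compiled form; this text tells all that it offers.
- The arm moves only by the tool carry_out, never from a script. Its argument "plan" is a list that holds one entry, the list of rows, each a list of 7 numbers: the shift along the tool's x, y, z normalised to -1 to 1, where 1 is 50 mm, then the turn, a rotation vector about the tool's x, y, z normalised to -1 to 1, where 1 is 0.1 rad, then the opening, from -1 (shut) to 1 (fully open). A call has 1 to 8 rows; each row shifts and turns the commanded pose from where the row before left it, along the tool's axes as they then stand; what a row does not reach is not made up. A row lasts 1/8 s, in which the tool goes at most 62.5 mm and 10.7 degrees, less where a joint would pass 70% of its speed; a pose out of reach is approached as far as the arm can. A call with a number of a shift or a turn outside -1 to 1 is refused whole. A call with a gripper value outside its range is refused whole. The fingers move at their own pace and stop on an object; the grip force is fixed at half the most. Time passes only in rows, so rows that do not move let the fingers close. It gives the time, the measured TCP pose, the force, the opening and the grip force at its end, in the units of the state.
- read_state(): the state, without advancing time (a new reading comes with each control period).
- grab_frame(name): name is "scene" or "side" or "wrist"; returns (picture, depth): 400x640x3 uint8, red, green, blue; 400x640 float32, mm along the optical axis (not along the pixel's ray), 0 where there is no reading.
- get_calibration(name): a dict with "vertical_fov" (degrees; the focal length in pixels is half the picture's height over the tangent of half this angle, whatever the lens; pixels are square), "cx", "cy" (the principal point, pixels), "R" (3x3) and "t" (3): a world point X has camera coordinates R X + t. Camera axes: x right, y down, z forward; pixel columns grow to the right and rows downward; lengths in mm; the calibration is good to about 2 mm. A picture is of the moment at which its call begins: read the wrist's pose just before it. get_calibration takes no time and is no camera call; for the wrist camera it gives the pose at the moment of the call.
- sign_off(): hands the job in; it is judged then, once.
The state is a dict: "time_s": time; "joint_positions": joint angles; "qd": joint speeds; "effort": joint torques, N m; "eef_pos": TCP position; "tool_rot": TCP orientation; "wrist_force": force on the tool from outside, world axes, zero at the start; "ft_torque": the same for the moment, N m; "finger_gap": finger opening in mm; "finger_force": force on a finger pad.
Only numpy, scipy, OpenCV 4.12 (cv2) and the standard library are available. Lean on these libraries where they do the work, as an engineer would, in place of code of your own. Each camera call takes 0.05 s, during which the arm holds its last target. There are 200 camera calls.

## Task

Close up and level the pottery display riser: push its blue drawer fully shut first, then turn the orange knob of the levelling foot until, with the red spirit level pressed firmly down on the shelf so that the foot stands on its block, the bubble rests centred between the two black lines. Finish while still pressing down on the level (about 10 N) with the bubble centred: do not let go. Keep the level lying lengthwise along the shelf, and leave the pots and other wares where they are.

Things in the scene. Friction and masses are not known exactly. Their poses are not given: they have to be found in the camera images.
- stand: the riser's fixed black plinth, giving its frame: origin on the table under the riser's middle, x to its back, y along its length towards the knob, z up. The wooden shelf top runs from -200 to +160 mm in y, 180 mm deep in x, 120 mm above the table; the knob sits on a black lug beyond its +y end, 210 mm from the origin
- shelf: the wooden riser: one unit with drawer, knob and foot, rocking on a hinge along x, 190 mm to the -y side of the stand's origin (body origin: on the hinge, 19 mm up). A weak spring lifts its knob end up to 3 mm (8 mrad, a stop), clear of the block; 3 to 4 N on the level overcome it and lower the foot onto its block. Only pressed down so does the bubble tell the truth
- drawer (a joint): opening of the blue drawer, m; 0 is fully shut, up to 0.08 pulled out towards the riser's -x side. It stays where left (friction about 1.5 N) and is simply pushed shut
- drawer_front (a point): on the outer face of the drawer's blue front, at the middle of its length, 89 mm above the table. The front is flat, 325 mm along y, stands 10 mm proud of the shelf edge when shut, 72 mm high (35 to 107 mm above the table), and moves with the drawer; pushing at this point in the riser's +x direction shuts it
- knob (a joint): angle of the levelling knob, rad, -1 to 5, growing clockwise seen from above; friction 0.06 N m, stays where left. Clockwise screws the foot down 1.6 mm per rad: this raises the knob end of the pressed-down shelf and moves the bubble about 8 mm (0.08) per rad towards +y. At the start the foot is always too short, by 0.6 to 2.2 rad of knob
- knob_grip (a point): on the knob's vertical axis, 150 mm above the table (3 mm more while the shelf is lifted), 12 mm below the top of its orange bar. The bar is 56 mm long along this point's x, 18 mm thick along its y (grasp across y from above), 28 mm high, on a black disc 52 mm wide; a white dot marks its +x end. The point turns with the knob
- foot: the levelling foot under the knob: steel stem with a round black sole 40 mm wide; origin at the middle of the underside
- packer: grey concrete block, 60 x 60 x 10 mm, fixed on the table under the foot; its height differs by a millimetre or so from case to case; origin under its middle
- level: red spirit level, loose on the shelf: 230 mm long along its y, 30 mm wide, 34 mm high; origin in the middle of its underside. It lies along the shelf (y within about 0.1 rad of the stand's y), with its vial towards the knob
- level_press (a point): black disc, 24 mm wide, in the middle of the level's top face: the place to press. 154 mm above the table
- bubble (a joint): dark blue bubble in the green vial, as swing along its slight curve: 0.01 rad is 1 mm, growing towards the level's +y; 0 is centred between the black lines (lines at +-9 mm, bubble 12 mm long), stops at +-0.22. The vial's middle is on the top face, 70 mm to the +y side of the press disc. It goes to the higher end, 2 mm per mrad of tilt, and takes about 2 s to come to rest
- pot_a: bystander: terracotta pot, 60 mm wide, 70 high, on the back of the shelf near its right (-y) end; origin under its middle; leave it alone
- pot_b: bystander: dark brown pot, 52 mm wide, 58 high, on the back of the shelf beside the first; origin under its middle; leave it alone
- mug: bystander: terracotta mug, 76 mm wide, 85 high, on the table; origin under its middle; leave it alone
- bowl: bystander: blue bowl, 120 mm wide, 50 high, on the table; origin under its middle; leave it alone
- jar: bystander: amber jar with brass lid, 60 mm wide, 100 high, on the table; origin under its middle; leave it alone
- vase: bystander: terracotta vase, 90 mm wide, 130 high, on the table; origin under its middle; leave it alone
- brush: bystander: brush with a light wooden handle, lying on the table; origin under its middle; leave it alone
Not all that is in view belongs to the job. Of the things that look like the packer, take the one that is farthest from the robot's base at the start.

How it is judged:
By the outcome, as a careful person would: the job done as asked, in the order asked, and still so for the second after the job is handed in, while the arm keeps its last pose, push and grip.
It also fails if it takes over 72 s, if anything falls off the work surface, if the arm or the gripper's body presses on something with over 40 N, if the wrist force passes 120 N, or if a joint passes its speed limit or range.

## Working session

There is one attempt and no reset: what is moved stays moved. The work goes in short steps, Python scripts to look and compute and a tool call to move; the robot and the scene stay as the last step left them, time stands still between calls to the robot, and variables do not carry over. Pictures are saved under pics/ and viewed, at most 10 in all, crops included, and the job is handed in when it is done.

Besides the shell and the picture viewer there is one more tool, called after "Request:" as name(argument=value, ...), one argument or row to a line, values as JSON. carry_out: Moves the arm, as the interface text tells. Scaled input: -1 to 1 covers 50 mm each way for a shift and 0.1 rad each way for a turn. Its arguments: {"type":"object","properties":{"plan":{"type":"array"}},"required":["plan"]}

```bash
mkdir -p pics; cat > h.py <<'E'
import numpy as np,cv2
from workcell import read_state,grab_frame,get_calibration,sign_off
def snap(n,f):
    c=get_calibration(n);p,d=grab_frame(n);cv2.imwrite('pics/%s.png'%f,p[:,:,::-1]);np.savez('pics/%s.npz'%f,d=d,R=c['R'],t=c['t'],k=[200/np.tan(np.radians(c['vertical_fov'])/2),c['cx'],c['cy']])
def P(f,u,v,z=None):
    a=np.load('pics/%s.npz'%f);k=a['k'];r=np.array([(u-k[1])/k[0],(v-k[2])/k[0],1.])
    R=a['R'];t=a['t']
    if z is None:
        w=a['d'][v-1:v+2,u-1:u+2];return R.T@(r*np.median(w)-t)
    o=-R.T@t;q=R.T@r;return o+q*(z-o[2])/q[2]
E
python3 -c "
from h import *
for n in ['scene','side','wrist']: snap(n,n+'0')
import cv2
a=cv2.imread('pics/scene0.png');b=cv2.imread('pics/side0.png')
s=read_state();print(s['tool_rot'],s['eef_pos'],s['wrist_force'],s['finger_gap'])
c=get_calibration('wrist');print(c)"
```

```text
[[-9.39090517e-01  3.43669360e-01 -6.09600121e-04]
 [ 3.43669894e-01  9.39089377e-01 -1.46491347e-03]
 [ 6.90231213e-05 -1.58518756e-03 -9.99998741e-01]] [206.11716211 563.27424916 249.38749167] [ 1.02517804  0.62532619 -0.47784868] 85.62481214656547
{'vertical_fov': 69.3529635633115, 'cx': 318.26442109527943, 'cy': 198.54915865594006, 'R': array([[ 0.34349062,  0.93915481, -0.00156454],
       [ 0.90370499, -0.33007074,  0.27270975],
       [ 0.25560027, -0.09508712, -0.96209508]]), 't': array([-599.47189003,  -35.6989398 ,  378.08024619])}
```

View pics/scene0.png

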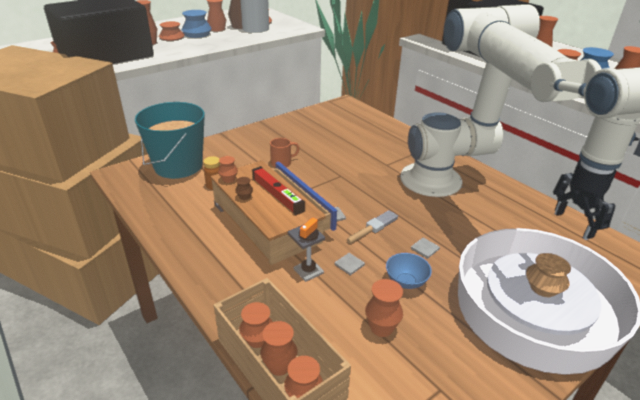

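View pics/side0.png

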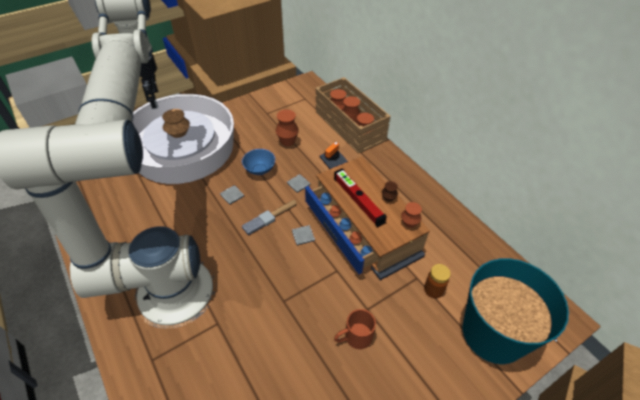

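The scene view shows the riser with its open drawer facing the robot, the orange knob at (310,228) and the red level at about (277,190). In the side view the knob is at (332,151) and the level runs from (345,178) to (375,215). I'll enlarge both.

```bash
python3 -c "
import cv2
a=cv2.imread('pics/side0.png')[130:280,290:440];cv2.imwrite('pics/sc.png',cv2.resize(a,None,fx=4,fy=4,interpolation=2))
a=cv2.imread('pics/scene0.png')[150:290,200:350];cv2.imwrite('pics/cc.png',cv2.resize(a,None,fx=4,fy=4,interpolation=2))"
```

```text
(no output)
```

View pics/sc.png

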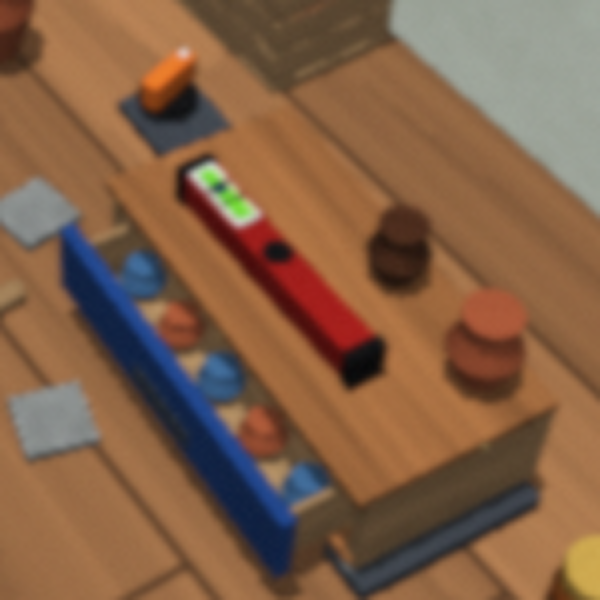

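View pics/cc.png

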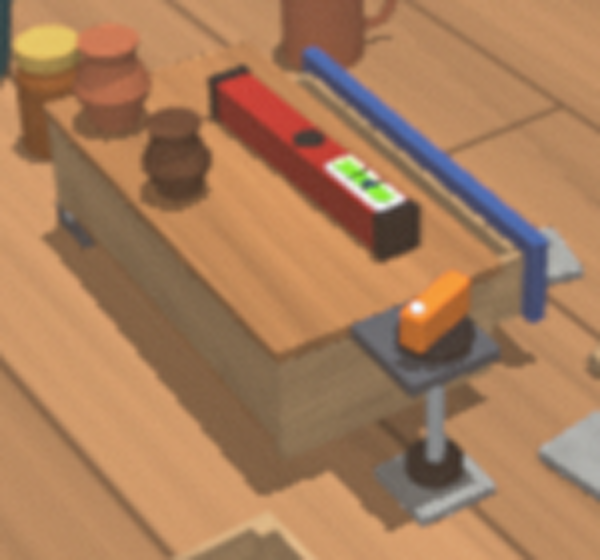

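The crops show the shelf corners, the press disc at (359.5,193) side and (277,184) scene, and the knob bar top at (332,148) side and (309,224) scene. Its white dot points to the riser's back.

```bash
python3 -c "
from h import *
np.set_printoptions(precision=1,suppress=True)
for n,f,u,v,z in [('c+yf','side0',317.5,175.5,122),('c-yf','side0',380.5,255,120),('c-yb','side0',428,232,120),('knob','side0',332,148.5,165),('knob','scene0',309,224,165),('dot','side0',336,143,162),('dot','scene0',304,227,162),('disc','side0',359.5,193,155),('disc','scene0',277,184.5,155),('drw+y','side0',307,187.5,109),('drw-y','side0',363,260,107),('lev+y','side0',340,173,156),('lev-y','side0',382.5,217,154),('c+yb','scene0',270.5,238.5,122),('c+yf','scene0',330,214,122),('mug','side0',360,325,85)]:
  print(n,f,P(f,u,v,z), P(f,int(u),int(v)))
"
```

```text
c+yf side0 [537.1  65.  122. ] [537.3  68.4 121.3]
c-yf side0 [ 518.1 -286.5  120. ] [ 518.6 -284.3  116.7]
c-yb side0 [ 684.2 -299.3  120. ] [ 689.  -296.   112.7]
knob side0 [621.6 107.7 165. ] [624.5 111.9 162.6]
knob scene0 [630. 123. 165.] [629.7 122.7 164.7]
dot side0 [649.9 125.4 162. ] [647.6 122.2 165.5]
dot scene0 [645.1 122.4 162. ] [648.3 126.7 166.2]
disc side0 [586.5 -92.1 155. ] [584.5 -92.1 156.2]
disc scene0 [586.8 -87.9 155. ] [585.1 -90.5 154.6]
drw+y side0 [486.7  49.1 109. ] [488.2  51.5 108.3]
drw-y side0 [ 473.2 -266.9  107. ] [ 475.1 -264.9  102.8]
lev+y side0 [584.6   8.4 156. ] [583.9   7.5 157.2]
lev-y side0 [ 587.5 -202.4  154. ] [ 586.3 -201.6  154. ]
c+yb scene0 [712.6  69.5 122. ] [710.2  63.3 118.3]
c+yf scene0 [523.4  77.4 122. ] [496.7  45.8  91. ]
mug side0 [ 358.3 -409.8   85. ] [ 385.6 -383.2    5.2]
```

Request:
carry_out(
  plan=[
    [[-0.62,-0.76,0,0,0,0,-1],[-0.62,-0.76,0,0,0,0,-1],[-0.62,-0.76,0,0,0,0,-1],[-0.62,-0.76,0,0,0,0,-1],[-0.62,-0.76,0,0,0,0,-1],[-0.62,-0.76,0,0,0,0,-1],[-0.62,-0.76,0,0,0,0,-1]],
  ],
)

```text
time_s: 1.02
eef_pos: [318.7, 237.6, 250.0]
tool_rot: [[-0.939, 0.343, 0.0], [0.343, 0.939, -0.0], [-0.0, -0.0, -1.0]]
wrist_force: [-0.3, 0.4, -0.3]
finger_gap: -0.1
finger_force: 0.0
```

Request:
carry_out(
  plan=[
    [[-0.62,-0.76,0,0,0,0,-1],[-0.62,-0.76,0,0,0,0,-1],[-0.62,-0.76,0,0,0,0,-1],[-0.62,-0.76,0,0,0,0,-1],[-0.62,-0.76,0,0,0,-0.75,-1],[0,0,0,0,0,-0.75,-1],[0,0,0,0,0,-0.75,-1],[0,0,0,0,0,-0.75,-1]],
  ],
)

```text
time_s: 2.02
eef_pos: [398.7, 7.1, 250.0]
tool_rot: [[-0.999, 0.049, -0.001], [0.049, 0.999, 0.0], [0.001, 0.0, -1.0]]
wrist_force: [-0.3, 0.7, -1.7]
finger_gap: -0.1
finger_force: 0.0
```

Request:
carry_out(
  plan=[
    [[-0.2,-0.6,0.8,0,0,0,-1],[-0.2,-0.6,0.8,0,0,0,-1],[-0.2,-0.58,0.8,0,0,0,-1],[0,0,0.9,0,0,0,-1],[-0.3,0,0,0,0,0,-1],[-0.3,0,0,0,0,0,-1],[-0.3,0,0,0,0,0,-1],[-0.1,0,0,0,0,0,-1]],
  ],
)

```text
time_s: 3.02
eef_pos: [474.1, -85.5, 84.7]
tool_rot: [[-0.999, 0.051, -0.002], [0.051, 0.999, 0.0], [0.002, 0.0, -1.0]]
wrist_force: [-1.0, -1.2, -0.2]
finger_gap: 0.3
finger_force: 0.0
```

Request:
carry_out(
  plan=[
    [[-0.16,0,0,0,0,0,-1],[-0.16,0,0,0,0,0,-1],[-0.08,0,0,0,0,0,-1],[-0.04,0,0,0,0,0,-1]],
  ],
)

```text
time_s: 3.52
eef_pos: [496.4, -86.6, 85.3]
tool_rot: [[-0.999, 0.051, -0.0], [0.051, 0.999, 0.0], [0.0, 0.0, -1.0]]
wrist_force: [-1.4, 0.3, -0.7]
finger_gap: 0.1
finger_force: 0.0
```

Request:
carry_out(
  plan=[
    [[-0.06,0,0,0,0,0,-1],[-0.06,0,0,0,0,0,-1],[-0.04,0,0,0,0,0,-1],[-0.04,0,0,0,0,0,-1]],
  ],
)

```text
time_s: 4.03
eef_pos: [504.3, -86.8, 84.6]
tool_rot: [[-0.999, 0.051, -0.006], [0.051, 0.999, 0.001], [0.006, 0.001, -1.0]]
wrist_force: [-14.3, 1.5, 1.6]
finger_gap: 0.1
finger_force: 0.0
```

Request:
carry_out(
  plan=[
    [[-0.04,0,0,0,0,0,-1],[-0.04,0,0,0,0,0,-1]],
  ],
)

```text
time_s: 4.28
eef_pos: [504.7, -86.0, 82.9]
tool_rot: [[-0.999, 0.051, -0.016], [0.051, 0.999, 0.004], [0.016, 0.003, -1.0]]
wrist_force: [-29.4, 5.7, 11.0]
finger_gap: 0.0
finger_force: 0.0
```

Request:
carry_out(
  plan=[
    [[0.4,0,0,0,0,0,-1],[0,0,-0.9,0,0,0,-1],[0,0,-0.9,0,0,0,-1],[0,0,-1,0,0,0,-1],[-0.48,0,0,0,0,0,-1],[-0.48,0,0,0,0,1,-1],[0,0,0,0,0,1,-1],[0,0,0,0,0,1,-1]],
  ],
)

```text
time_s: 5.28
eef_pos: [538.8, -88.8, 225.4]
tool_rot: [[-0.938, 0.347, 0.001], [0.347, 0.938, -0.0], [-0.001, 0.0, -1.0]]
wrist_force: [-0.9, 0.4, -0.1]
finger_gap: 0.3
finger_force: 0.0
```

Request:
carry_out(
  plan=[
    [[0,0,0,0,0,1,-1],[0,0,0,0,0,1,-1],[0,0,0,0,0,1,-1],[0,0,0,0,0,1,-1],[0,0,0,0,0,1,-1],[0,0,0,0,0,1,-1],[0,0,0,0,0,1,-1],[0,0,0,0,0,1,-1]],
  ],
)

```text
time_s: 6.28
eef_pos: [538.6, -88.8, 225.6]
tool_rot: [[-0.405, 0.914, 0.001], [0.914, 0.405, -0.0], [-0.001, 0.001, -1.0]]
wrist_force: [0.7, -0.1, 0.2]
finger_gap: 0.1
finger_force: 0.0
```

Request:
carry_out(
  plan=[
    [[0,0,0,0,0,1,-1],[0,0,0,0,0,1,-1],[0,0,0,0,0,1,-1],[0,0,0,0,0,1,-1],[0,0,0,0,0,0,-1]],
  ],
)

```text
time_s: 6.9
eef_pos: [538.5, -88.8, 225.6]
tool_rot: [[-0.021, 1.0, 0.001], [1.0, 0.021, -0.0], [-0.0, 0.001, -1.0]]
wrist_force: [-0.9, -0.7, 0.6]
finger_gap: 0.3
finger_force: 0.0
```

```bash
python3 -c "
from h import *
s=read_state();print(s['tool_rot'],s['eef_pos'],s['wrist_force'])
snap('wrist','w1')"
```

```text
[[-2.08870157e-02  9.99781209e-01  1.12580702e-03]
 [ 9.99781823e-01  2.08872222e-02 -1.71926347e-04]
 [-1.95403712e-04  1.12197036e-03 -9.99999351e-01]] [538.48240981 -88.84904025 225.58297261] [-0.86311018 -0.74826777  0.60923489]
```

View pics/w1.png

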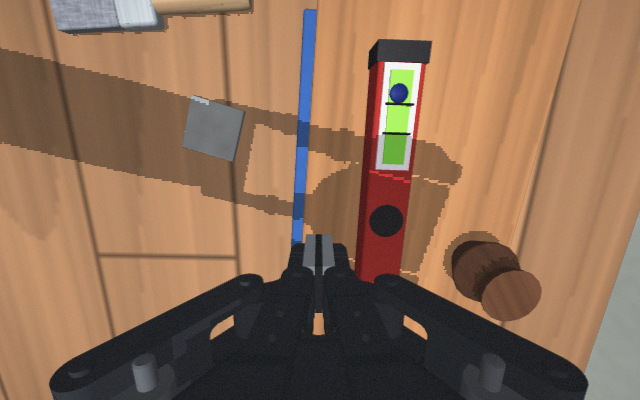

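The wrist view shows the drawer shut. The press disc is at (386,221) and the vial's middle at (397,118), with the bubble at (399,93), outside the lines towards +y because the shelf is still lifted.

```bash
python3 -c "
from h import *
d=P('w1',386,221,156);v=P('w1',397,118,157);print(d,P('w1',386,221),v,P('w1',397,118))
s=read_state();T=s['tool_rot'];print(T.T@(d-s['eef_pos']),np.arctan2(*(v-d)[:2][::-1]))"
```

```text
[586.91661489 -89.9178449  156.        ] [586.95934674 -89.97825487 155.83423117] [587.73535079 -19.55975129 157.        ] [587.390269   -19.56065066 158.31012922]
[-2.17390513 48.39694424 69.55849553] 1.5591601538142315
```

Request:
carry_out(
  plan=[
    [[-0.04,0.48,0,0,0,0,-1],[0,0.49,0,0,0,0.16,-1],[0,0,0.6,0,0,0,-1],[0,0,0.3,0,0,0,-1],[0,0,0.06,0,0,0,-1],[0,0,0.04,0,0,0,-1],[0,0,0.02,0,0,0,-1]],
  ],
)

```text
time_s: 7.82
eef_pos: [587.0, -89.9, 175.5]
tool_rot: [[-0.004, 1.0, 0.002], [1.0, 0.004, -0.0], [-0.0, 0.002, -1.0]]
wrist_force: [0.1, 0.8, -0.5]
finger_gap: 0.3
finger_force: 0.0
```

Request:
carry_out(
  plan=[
    [[0,0,0.02,0,0,0,-1],[0,0,0.02,0,0,0,-1],[0,0,0,0,0,0,-1]],
  ],
)

```text
time_s: 8.2
eef_pos: [586.8, -89.7, 172.6]
tool_rot: [[-0.004, 1.0, 0.001], [1.0, 0.004, -0.0], [-0.0, 0.001, -1.0]]
wrist_force: [1.0, 0.3, 1.1]
finger_gap: -0.0
finger_force: 0.7
```

Request:
carry_out(
  plan=[
    [[0,0,0.02,0,0,0,-1],[0,0,0.02,0,0,0,-1],[0,0,0,0,0,0,-1]],
  ],
)

```text
time_s: 8.57
eef_pos: [586.9, -89.5, 172.0]
tool_rot: [[-0.004, 1.0, 0.002], [1.0, 0.004, 0.0], [0.0, 0.002, -1.0]]
wrist_force: [-2.4, 2.3, 7.7]
finger_gap: 0.1
finger_force: 3.8
```

Request:
carry_out(
  plan=[
    [[0,0,0.01,0,0,0,-1],[0,0,0.01,0,0,0,-1],[0,0,0,0,0,0,-1]],
  ],
)

```text
time_s: 8.95
eef_pos: [586.9, -89.5, 171.9]
tool_rot: [[-0.004, 1.0, 0.002], [1.0, 0.004, -0.0], [-0.0, 0.002, -1.0]]
wrist_force: [-2.5, 2.8, 11.2]
finger_gap: -0.3
finger_force: 5.5
```

Request:
carry_out(
  plan=[
    [[0,0,0,0,0,0,-1],[0,0,0,0,0,0,-1],[0,0,0,0,0,0,-1],[0,0,0,0,0,0,-1],[0,0,0,0,0,0,-1],[0,0,0,0,0,0,-1],[0,0,0,0,0,0,-1],[0,0,0,0,0,0,-1]],
  ],
)

```text
time_s: 9.95
eef_pos: [586.9, -89.5, 171.9]
tool_rot: [[-0.004, 1.0, 0.002], [1.0, 0.004, -0.0], [-0.0, 0.002, -1.0]]
wrist_force: [-3.2, 2.3, 11.2]
finger_gap: 0.5
finger_force: 5.5
```

Request:
carry_out(
  plan=[
    [[0,0,0,0,0,0,-1],[0,0,0,0,0,0,-1],[0,0,0,0,0,0,-1],[0,0,0,0,0,0,-1],[0,0,0,0,0,0,-1],[0,0,0,0,0,0,-1],[0,0,0,0,0,0,-1],[0,0,0,0,0,0,-1]],
  ],
)

```text
time_s: 10.95
eef_pos: [586.9, -89.6, 172.0]
tool_rot: [[-0.004, 1.0, 0.003], [1.0, 0.004, -0.0], [-0.0, 0.003, -1.0]]
wrist_force: [-3.1, 2.4, 9.7]
finger_gap: 0.3
finger_force: 5.5
```

```bash
python3 -c "
from h import *
print(read_state()['wrist_force']);snap('wrist','w2')
a=cv2.imread('pics/w2.png')[0:240,180:480];cv2.imwrite('pics/w2c.png',cv2.resize(a,None,fx=2.5,fy=2.5,interpolation=2))"
```

```text
[-3.1498106   2.43419223  9.74301496]
```

View pics/w2c.png

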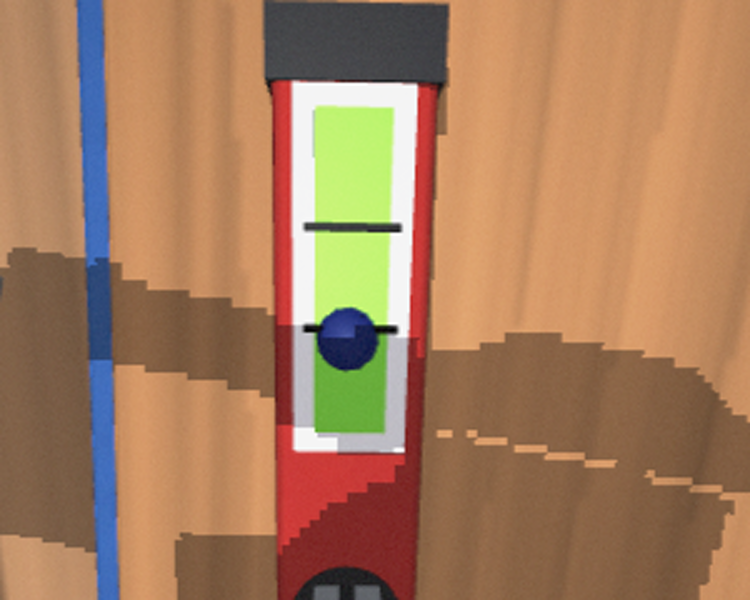

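The lines are at crop rows 227 and 328, and the bubble sits at row 339. That is about 11 mm to the −y side, so roughly 1.37 rad clockwise. Next is the knob.

Request:
carry_out(
  plan=[
    [[0,0,-0.6,0,0,0,-1],[0,0,-0.7,0,0,0,1],[0.83,0.16,0,0,0,0,1],[0.83,0.16,0,0,0,0,1],[0.83,0.16,0,0,0,0,1],[0.83,0.16,0,0,0,0,1],[0.83,0.16,0,0,0,0,1],[0,0,0,0,0,-1,1]],
  ],
)

```text
time_s: 12.0
eef_pos: [625.8, 120.6, 233.1]
tool_rot: [[-0.11, 0.994, -0.002], [0.994, 0.11, -0.0], [0.0, -0.002, -1.0]]
wrist_force: [0.0, -0.2, -0.1]
finger_gap: 85.6
finger_force: 0.0
```

Request:
carry_out(
  plan=[
    [[0,0,0,0,0,-1,1],[0,0,0,0,0,-1,1],[0,0,0,0,0,-1,1],[0,0,0,0,0,-1,1],[0,0,0,0,0,-1,1],[0,0,0,0,0,-1,1],[0,0,0,0,0,-1,1],[0,0,0,0,0,-1,1]],
  ],
)

```text
time_s: 13.0
eef_pos: [625.8, 117.5, 233.6]
tool_rot: [[-0.788, 0.616, -0.001], [0.616, 0.788, -0.001], [0.0, -0.001, -1.0]]
wrist_force: [0.5, -0.1, -0.5]
finger_gap: 85.6
finger_force: 0.0
```

Request:
carry_out(
  plan=[
    [[0,0,0,0,0,-1,1],[0,0,0,0,0,-1,1],[0,0,0,0,0,-1,1],[0,0,0,0,0,-1,1],[0,0,0,0,0,-1,1],[0,0,0,0,0,-1,1],[0,0,0,0,0,-1,1],[0,0,0,0,0,0,1]],
  ],
)

```text
time_s: 14.0
eef_pos: [625.8, 117.6, 233.7]
tool_rot: [[-0.999, -0.032, -0.001], [-0.032, 0.999, -0.001], [0.001, -0.001, -1.0]]
wrist_force: [0.9, -0.3, -0.5]
finger_gap: 85.3
finger_force: 0.0
```

```bash
python3 -c "
from h import *
s=read_state();print(s['tool_rot'],s['eef_pos'],s['joint_positions'],s['wrist_force'])
snap('wrist','w3')"
```

```text
[[-9.99487638e-01 -3.19951687e-02 -8.78161586e-04]
 [-3.19946644e-02  9.99487870e-01 -5.82499572e-04]
 [ 8.96349026e-04 -5.54104636e-04 -9.99999445e-01]] [625.78987329 117.55468408 233.66074993] [ 1.32496787e-01  1.89575146e-01  1.15253102e+00 -4.73818848e-04
  1.80043388e+00 -1.47040756e+00] [ 0.87306456 -0.32887651 -0.47310368]
```

View pics/w3.png

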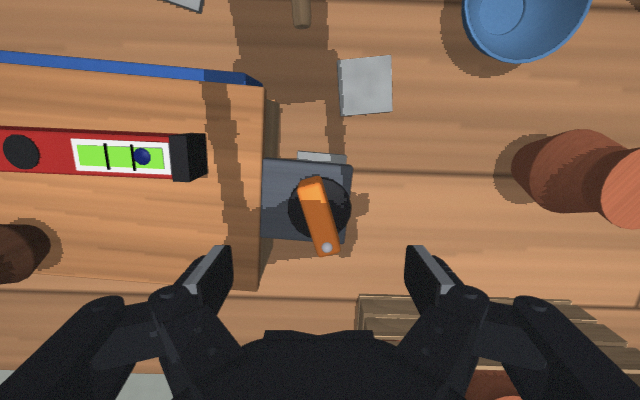

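```bash
python3 -c "
from h import *
c=P('w3',319,208,137);d=P('w3',328,247,165);a=d-c;t=np.arctan2(a[1],a[0]);print(c,d,P('w3',328,247),np.hypot(a[0],a[1]),t)
for v in (183,190,197,204,211,218,226): print(v,P('w3',int(311+(v-187)*.28),v))
s=read_state();T=s['tool_rot'];print(T.T@(c-s['eef_pos']))
d=np.load('pics/w3.npz')['d'];k=[]
for v in range(170,265,1):
  for u in range(285,350):
    p=P('w3',u,v)
    if p[2]>161:k.append(p)
k=np.array(k);print(k.mean(0),len(k),cv2.minAreaRect(k[:,:2].astype(np.float32)))"
```

```text
[626.98866299 118.05147148 137.        ] [647.47540374 125.19037045 165.        ] [645.78815338 125.00625989 168.5809021 ] 21.69494007750137 0.3353061100922664
183 [601.56616368 110.20494319 160.27791236]
190 [605.42415211 111.80513704 164.71898262]
197 [610.29769421 113.31209113 164.92149099]
204 [615.28115436 114.83608373 164.95040984]
211 [620.32841653 116.38065032 164.99086885]
218 [625.63417365 117.95338535 164.49800212]
226 [631.49390676 119.56532697 164.7906078 ]
[-1.26704536  0.45275209 96.79430512]
[626.57552029 117.80024734 164.49757117] 1840 ((628.07470703125, 117.94298553466797), (55.34092330932617, 18.02801513671875), 18.208375930786133)
```

Request:
carry_out(
  plan=[
    [[-0.03,0.01,0,0,0,-0.95,1],[0,0,0,0,0,-0.95,1],[0,0,0,0,0,-0.95,1],[0,0,0.7,0,0,0,1],[0,0,0.6,0,0,0,1],[0,0,0.22,0,0,0,1],[0,0,0,0,0,0,1]],
  ],
)

```text
time_s: 14.92
eef_pos: [627.0, 118.3, 157.7]
tool_rot: [[-0.95, -0.312, -0.001], [-0.312, 0.95, -0.0], [0.001, 0.0, -1.0]]
wrist_force: [-0.5, -0.0, 0.4]
finger_gap: 85.4
finger_force: 0.0
```

Request:
carry_out(
  plan=[
    [[0,0,0,0,0,0,-1],[0,0,0,0,0,0,-1],[0,0,0,0,0,0,-1],[0,0,0,0,0,0,-1],[0,0,0,0,0,0,-1]],
  ],
)

```text
time_s: 15.55
eef_pos: [627.6, 118.3, 158.3]
tool_rot: [[-0.95, -0.313, 0.001], [-0.313, 0.95, 0.0], [-0.001, -0.0, -1.0]]
wrist_force: [2.4, -0.8, -0.5]
finger_gap: 16.7
finger_force: 62.2
```

Request:
carry_out(
  plan=[
    [[0,0,0,0,0,0.98,-1],[0,0,0,0,0,0.98,-1],[0,0,0,0,0,0.98,-1],[0,0,0,0,0,0.98,-1],[0,0,0,0,0,0.98,-1],[0,0,0,0,0,0.98,-1],[0,0,0,0,0,0.98,-1]],
  ],
)

```text
time_s: 16.42
eef_pos: [627.7, 118.6, 158.4]
tool_rot: [[-0.932, 0.362, 0.001], [0.362, 0.932, 0.001], [-0.001, 0.001, -1.0]]
wrist_force: [2.8, -0.1, -0.8]
finger_gap: 16.7
finger_force: 62.2
```

Request:
carry_out(
  plan=[
    [[0,0,0,0,0,0.98,-1],[0,0,0,0,0,0.98,-1],[0,0,0,0,0,0.98,-1],[0,0,0,0,0,0.98,-1],[0,0,0,0,0,0.98,-1],[0,0,0,0,0,0.98,-1],[0,0,0,0,0,0.98,-1],[0,0,0,0,0,0,-1]],
  ],
)

```text
time_s: 17.42
eef_pos: [627.9, 118.8, 158.6]
tool_rot: [[-0.495, 0.869, 0.002], [0.869, 0.495, 0.001], [-0.0, 0.002, -1.0]]
wrist_force: [3.3, 1.0, -0.8]
finger_gap: 16.7
finger_force: 62.3
```

Request:
carry_out(
  plan=[
    [[0,0,0,0,0,0,1],[0,0,0,0,0,0,1],[0,0,0,0,0,0,1],[0,0,-0.4,0,0,0,1],[0,0,-0.6,0,0,0,1],[0,0,-0.6,0,0,0,1],[0,0,0,0,0,0.86,1],[0,0,0,0,0,0.86,-1]],
  ],
)

```text
time_s: 18.42
eef_pos: [627.6, 118.4, 241.0]
tool_rot: [[-0.336, 0.942, 0.003], [0.942, 0.336, 0.0], [-0.001, 0.003, -1.0]]
wrist_force: [-0.2, 0.7, 0.2]
finger_gap: 69.7
finger_force: 0.0
```

Request:
carry_out(
  plan=[
    [[0,0,0,0,0,0.86,-1],[0,0,0,0,0,0.86,-1],[0,0,0,0,0,0.86,-1],[0,0,0,0,0,0.86,-1],[0,0,0,0,0,0,-1]],
  ],
)

```text
time_s: 19.05
eef_pos: [627.5, 118.4, 239.9]
tool_rot: [[-0.002, 1.0, 0.002], [1.0, 0.002, 0.0], [0.0, 0.002, -1.0]]
wrist_force: [0.2, -0.6, -0.2]
finger_gap: 0.4
finger_force: 0.0
```

Request:
carry_out(
  plan=[
    [[-0.83,-0.16,0,0,0,0,-1],[-0.83,-0.16,0,0,0,0,-1],[-0.83,-0.16,0,0,0,0,-1],[-0.83,-0.16,0,0,0,0,-1],[-0.83,-0.16,0,0,0,0,-1],[0,0,0,0,0,0,-1]],
  ],
)

```text
time_s: 19.8
eef_pos: [587.0, -91.9, 239.3]
tool_rot: [[0.001, 1.0, 0.001], [1.0, -0.001, -0.001], [-0.001, 0.001, -1.0]]
wrist_force: [0.5, 0.7, 0.0]
finger_gap: -0.4
finger_force: 0.0
```

Request:
carry_out(
  plan=[
    [[0.04,0,0.6,0,0,0,-1],[0,0,0.5,0,0,0,-1],[0,0,0.12,0,0,0,-1],[0,0,0.04,0,0,0,-1],[0,0,0.04,0,0,0,-1],[0,0,0.02,0,0,0,-1],[0,0,0,0,0,0,-1]],
  ],
)

```text
time_s: 20.68
eef_pos: [587.8, -87.1, 173.1]
tool_rot: [[-0.001, 1.0, 0.001], [1.0, 0.001, -0.0], [-0.0, 0.001, -1.0]]
wrist_force: [0.7, 0.8, 0.8]
finger_gap: -0.1
finger_force: 0.6
```

Request:
carry_out(
  plan=[
    [[0,0,0.02,0,0,0,-1],[0,0,0.02,0,0,0,-1],[0,0,0,0,0,0,-1]],
  ],
)

```text
time_s: 21.05
eef_pos: [587.9, -87.1, 173.0]
tool_rot: [[-0.001, 1.0, 0.003], [1.0, 0.001, -0.0], [-0.0, 0.003, -1.0]]
wrist_force: [-2.4, 2.0, 9.7]
finger_gap: -0.3
finger_force: 4.7
```

Request:
carry_out(
  plan=[
    [[0,0,0.004,0,0,0,-1],[0,0,0,0,0,0,-1],[0,0,0,0,0,0,-1],[0,0,0,0,0,0,-1],[0,0,0,0,0,0,-1],[0,0,0,0,0,0,-1],[0,0,0,0,0,0,-1],[0,0,0,0,0,0,-1]],
  ],
)

```text
time_s: 22.05
eef_pos: [587.9, -87.1, 172.9]
tool_rot: [[-0.001, 1.0, 0.003], [1.0, 0.001, -0.0], [-0.0, 0.003, -1.0]]
wrist_force: [-3.6, 2.5, 8.9]
finger_gap: -0.3
finger_force: 5.0
```

Request:
carry_out(
  plan=[
    [[0,0,0,0,0,0,-1],[0,0,0,0,0,0,-1],[0,0,0,0,0,0,-1],[0,0,0,0,0,0,-1],[0,0,0,0,0,0,-1],[0,0,0,0,0,0,-1],[0,0,0,0,0,0,-1],[0,0,0,0,0,0,-1]],
  ],
)

```text
time_s: 23.05
eef_pos: [587.9, -87.0, 173.0]
tool_rot: [[-0.001, 1.0, 0.003], [1.0, 0.001, -0.0], [-0.0, 0.003, -1.0]]
wrist_force: [-3.2, 1.8, 9.9]
finger_gap: 0.2
finger_force: 5.0
```

Request:
carry_out(
  plan=[
    [[0,0,0,0,0,0,-1],[0,0,0,0,0,0,-1],[0,0,0,0,0,0,-1],[0,0,0,0,0,0,-1],[0,0,0,0,0,0,-1],[0,0,0,0,0,0,-1],[0,0,0,0,0,0,-1],[0,0,0,0,0,0,-1]],
  ],
)

```text
time_s: 24.05
eef_pos: [587.9, -87.1, 173.0]
tool_rot: [[-0.001, 1.0, 0.003], [1.0, 0.001, -0.0], [-0.0, 0.003, -1.0]]
wrist_force: [-3.6, 1.6, 9.5]
finger_gap: -0.3
finger_force: 5.0
```

```bash
python3 -c "
from h import *
print(read_state()['wrist_force']);snap('wrist','w4')
a=cv2.imread('pics/w4.png')[0:240,180:480];cv2.imwrite('pics/w4c.png',cv2.resize(a,None,fx=2.5,fy=2.5,interpolation=2))"
```

```text
[-3.62437491  1.5868369   9.51230656]
```

View pics/w4c.png

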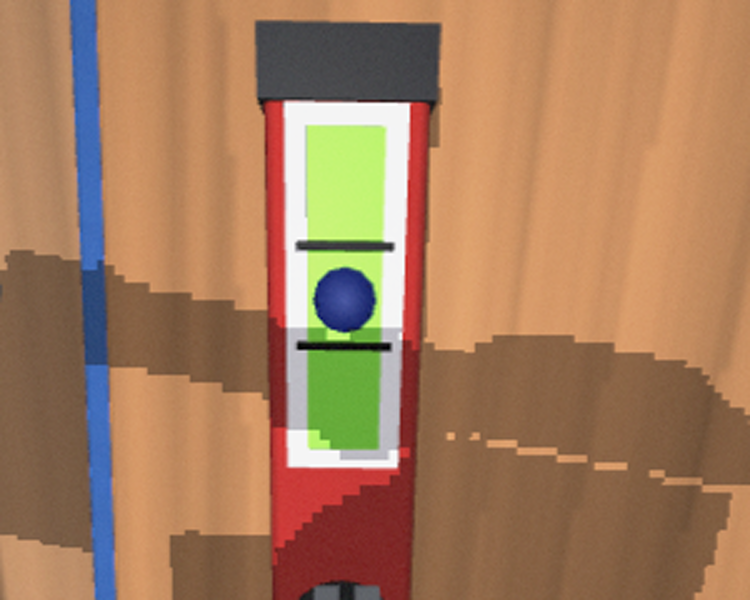

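Lines are at crop rows 245 and 346, and the bubble is at row 299.5. It rests between them, about 0.7 mm from the middle, with a vertical press of 9.5 N and the drawer still shut. I'm handing in.

```bash
python3 -c "
from h import *
print(sign_off())"
```

```text
the job is handed in; nothing more can be done
None
```

I pushed the drawer fully shut, turned the knob about 1.37 rad clockwise, and handed in at about 24 s still pressing the level down with about 9.5 N; the bubble rests between the lines, about 0.7 mm off centre.

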